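# Lock the moulding frame with a slotted quarter-turn screw

### The job

Take the flat driver out of the wooden tool block, set its blade in the slot of the lock screw on the moulding frame, and in one turn, pressing lightly and keeping the blade at the bottom of the slot all the way, turn the screw clockwise until it stops firmly; do not force it or gouge the frame. Then stand the driver back upright in its empty hole in the tool block, let go, and leave the punch and the other things on the bench where they are.

Things in the scene. Friction and masses are not known exactly. Their poses are not given: they have to be found in the camera images.
- driver: Stubby flat screwdriver, 110 mm, 0.15 kg, loose, blade down in a hole of the tool block, any yaw. Origin: middle of the blade's end; z up to the handle, x along the blade's width, y its thickness. Blade 20 (x) x 3 (y) mm, 18 long; round shank 12 mm; collar 34 mm across at z 50 to 56 mm, which rests on the block; SQUARE dark wooden handle 28 x 28 mm, sides along x and y, z 56 to 110 mm.
- blade_tip (a point): Middle of the driver's blade end, same axes as the driver.
- slot (a point): Middle of the slot's floor in the lock screw; turns and sinks with it. x along the slot, y across it, z up. Slot 4.5 mm wide, 5 mm deep, open at both ends; screw head 26 mm across, plain steel, sunk in a 29 mm bore in the frame's lug. At joint 0 the slot floor is 7 mm below the lug's top face.
- lock_screw (a joint): Turn of the lock screw, rad: 0 backed out, grows clockwise seen from above, firm stop at 1.45. Starts between 0 and 0.3. It turns stiffly (about 0.12 N m), stays where it is left, and sinks 2.8 mm per rad (4 mm in all), so a blade held at one height comes out of the slot.
- slot_floor: The flat bottom of the slot (a steel disc, part of the screw; same origin and axes as slot). A steady push of 4 to 10 N keeps the blade on it; over 20 N, or a twist over about 0.25 N m against the stop, overloads it.
- frame: Moulding frame, fixed to the bench: origin on the bench under the screw's axis, z up. Around the screw is an aluminium lug 64 x 64 mm, 70 mm high; on its +x side follows an open dark steel box 200 (x) x 240 (y) x 70 mm high, with a guide pin reaching 95 mm high in its far +x, +y corner.
- tool_block: Wooden tool block, fixed, 70 (x) x 200 (y) x 60 mm high, origin at the centre of its underside. Two round holes 27 mm in diameter go right through it, at its y = -55 and +55 mm.
- tool_block_hole0 (a point): Centre of the mouth of the hole at y = -55 mm, on the block's top face (60 mm above the bench).
- tool_block_hole1 (a point): Centre of the mouth of the hole at y = +55 mm, on the block's top face.
- punch: Pin punch, 106 mm long, standing in the tool block's other hole: a ROUND dark steel handle 26 mm in diameter and a thin round shank. Bystander, leave it alone.
- hammer: Hammer lying on the bench. Bystander, leave it alone.
- wrench: Spanner lying on the bench. Bystander, leave it alone.
- bush: Brass ring, 52 mm outside, 30 mm high. Bystander, leave it alone.
- oil_can: Can, 60 mm in diameter, 160 mm tall. Bystander, leave it alone.
- pin_tray: Steel tray 100 x 100 x 35 mm. Bystander, leave it alone.
- brush_pot: Dark steel pot, 70 mm in diameter, 90 mm tall. Bystander, leave it alone.
- dowel: Headed steel dowel, 60 mm tall, standing. Bystander, leave it alone.

How it is judged:
By the outcome, as a careful person would: the job done as asked, in the order asked, and still so for the second after the job is handed in, with the robot touching nothing.
It also fails if it takes over 72 s, if anything falls off the work surface, if the arm or the gripper's body presses on something with over 40 N, if the wrist force passes 120 N, or if a joint passes its speed limit or range.

### The arm

A 6-joint arm with a two-finger parallel gripper is mounted at the origin on the work surface. World frame = base frame: x ahead of the robot, y to its left, z up, the work surface at z = 0. Lengths are in m, angles in rad, forces in N, time in s.
With the tool pointing down it reaches from about 0.275 to 0.975 m from the base axis. Payload 8.4 kg.
Tool frame: the origin (TCP) lies midway between the tips of the shut fingers; the grasp point (between the pads) lies 19 mm behind it (ctrl.grip_depth is the distance from the TCP to the grasp point, in m); z points along the fingers, y is the direction in which the jaws open and shut (so a half turn about z gives the same grasp; the last joint's range is limited). The gripper opens to 92 mm and grips with 3 to 60 N. Pads are 20 mm wide; open, the fingers measure 128 mm over their backs; the gripper's body (75 mm by 189 mm) begins 69 mm behind the grasp point.
Start: joints at [-1.3, 0.353, 1.633, -0, 1.155, -0.002], TCP at [0.168, -0.602, 0.215] pointing down, gripper open.
Joint ranges: [-2.63, 2.63], [-0.92, 2.1], [0.06, 2.66], [-1.3, 4.44], [0, 2.69], [-3.02, 3.02]. Speed limits (rad/s): [2.22, 2.22, 2.79, 3.14, 3.14, 3.14].

### API

Orientations are given as a unit quaternion [w, x, y, z].
In Python, from cell import ctrl gives the robot as it stands.
- The arm moves only by the tool servo_tool, never from a script. Its argument "increments" is a list of rows, each a list of 2 entries, a list of its own where there are three numbers: the shift along the tool's x, y, z in m, then the turn about the tool's z in degrees. A call has 1 to 5 rows; each row shifts and turns the commanded pose from where the row before left it, along the tool's axes as they then stand; what a row does not reach is not made up. A row lasts 1/8 s, in which the tool goes at most 62.5 mm and 10.7 degrees, less where a joint would pass 70% of its speed; a pose out of reach is approached as far as the arm can. A call is refused whole if a number of a shift passes 0.0625 or a number of a turn 10.7, either way. A call with a gripper value outside its range is refused whole. "gripper" is the opening, from 0 (shut) to 1 (fully open), set as the call begins (left out, the last holds). The fingers move at their own pace and stop on an object; the grip force is fixed at half the most. Time passes only in rows, so rows that do not move let the fingers close. It gives the time, the measured TCP pose, the force and the opening at its end, in the units of the state.
- ctrl.state(): the state, without advancing time (a new reading comes with each control period).
- ctrl.read_camera(name): name is "scene" or "top" or "wrist"; returns a dict with "image" (384x512x3 uint8, red, green, blue), "K" (3x3 intrinsics, pixels), "D" ([k1, k2, p1, p2, k3] as OpenCV has them; the pictures are not rectified), "cam_to_world" (4x4, takes a point from camera to world coordinates). Camera axes: x right, y down, z forward; pixel columns grow to the right and rows downward; lengths in m; the calibration is good to about 2 mm. A picture is of the moment at which its call begins. There is no depth.
- ctrl.finish_job(): hands the job in, once; it reports no verdict.
The state is a dict: "time_s": time; "q": joint angles; "joint_vel": joint speeds; "joint_efforts": joint torques, N m; "position": TCP position; "orientation": TCP orientation; "contact_force": force on the tool from outside, world axes, zero at the start; "ft_torque": the same for the moment, N m; "gripper_width": finger opening in m.
Only numpy, scipy, OpenCV 4.12 (cv2) and the standard library are available. Lean on these libraries where they do the work, as an engineer would, in place of code of your own. Each camera call takes 0.05 s, during which the arm holds its last target.

## Working session

There is one attempt and no reset: what is moved stays moved. The work goes in short steps, Python scripts to look and compute and a tool call to move; the robot and the scene stay as the last step left them, time stands still between calls to the robot, and variables do not carry over. Pictures are saved under pics/ and viewed, and the job is handed in when it is done.

Besides the shell and the picture viewer there is one more tool, called after ">>>" as name(argument=value, ...) on one line, values as JSON. servo_tool: Moves the arm, as the interface text tells. Its arguments: {"type":"object","properties":{"increments":{"type":"array"},"gripper":{"type":"number"}},"required":["increments"]}

```bash
ls; mkdir -p pics
python3 - <<'E'
from cell import ctrl
import cv2
print(ctrl.state())
for n in ["scene","top","wrist"]:
    r=ctrl.read_camera(n); cv2.imwrite(f"pics/{n}0.png",r["image"][:,:,::-1]); print(n,r["K"].round(1).tolist(),r["D"],r["cam_to_world"].round(3).tolist())
E
```

```text
pics
{'time_s': 0.0, 'q': array([-1.30039285e+00,  3.53620307e-01,  1.63413644e+00, -5.07561709e-06,
        1.15521511e+00, -2.41853684e-03]), 'joint_vel': array([ 0.00191893,  0.00021049, -0.00101977, -0.00069141, -0.0006519 ,
        0.00049604]), 'joint_efforts': array([ 4.20002631e-03, -5.93824947e+01, -3.34210539e+01,  6.99319853e-02,
        2.33908847e-02, -9.68413497e-05]), 'position': array([ 0.16825895, -0.60140184,  0.21388011]), 'orientation': array([-6.83106695e-04,  9.90710062e-01,  1.35989330e-01, -9.44249806e-05]), 'contact_force': array([ 0.1414482 , -1.00029825,  1.19519645]), 'ft_torque': array([ 0.03323808, -0.07018526, -0.00712966]), 'gripper_width': 0.09219005665790797}
scene [[354.2, 0.0, 251.9], [0.0, 354.2, 186.2], [0.0, 0.0, 1.0]] [0.01057187 0.         0.         0.         0.        ] [[0.48, 0.627, -0.614, 1.2], [0.877, -0.331, 0.347, -0.375], [0.015, -0.705, -0.709, 0.776], [0.0, 0.0, 0.0, 1.0]]
top [[467.6, 0.0, 259.9], [0.0, 467.6, 186.0], [0.0, 0.0, 1.0]] [-0.11141206  0.          0.          0.          0.        ] [[0.018, -0.999, 0.049, 0.494], [-1.0, -0.019, -0.013, -0.02], [0.014, -0.049, -0.999, 1.632], [0.0, 0.0, 0.0, 1.0]]
wrist [[325.2, 0.0, 260.3], [0.0, 325.2, 189.1], [0.0, 0.0, 1.0]] [-0.01971355  0.          0.          0.          0.        ] [[0.27, -0.923, -0.274, 0.245], [-0.963, -0.259, -0.076, -0.58], [-0.001, 0.284, -0.959, 0.385], [0.0, 0.0, 0.0, 1.0]]
```

View pics/top0.png

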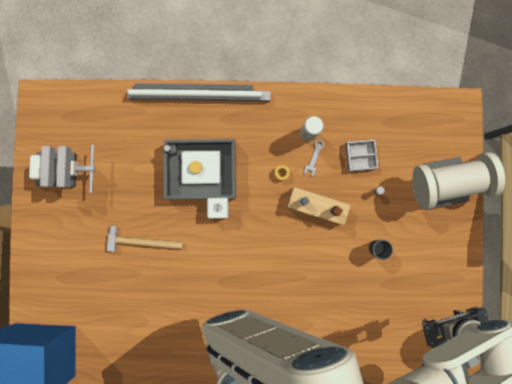

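View pics/scene0.png

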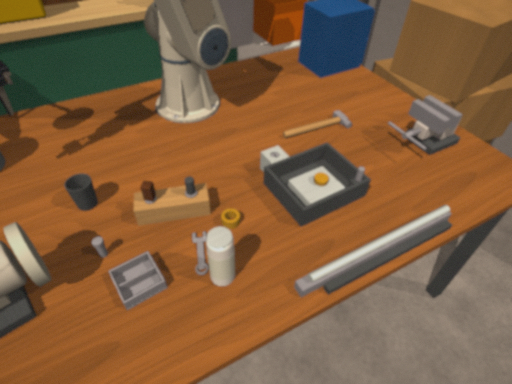

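View pics/wrist0.png

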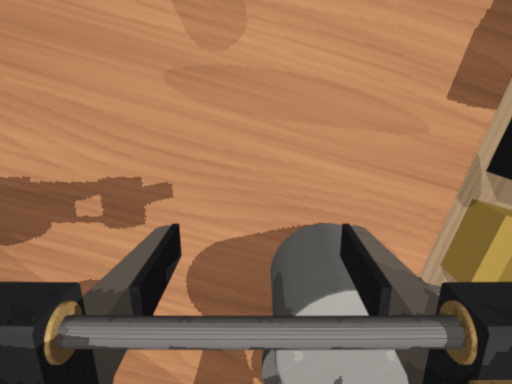

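Top view: the tool block is at about (318,206), with the brown (driver) handle near (337,211) and the grey (punch) handle near (305,201). The lug is at about (218,207). The scene view agrees.

```bash
cat > h.py <<'E'
import numpy as np, cv2
from cell import ctrl
def ray(r,px):
    u=cv2.undistortPoints(np.array(px,float).reshape(-1,1,2),r["K"],np.array(r["D"],float))[:,0]
    d=np.c_[u,np.ones(len(u))]@r["cam_to_world"][:3,:3].T
    return r["cam_to_world"][:3,3],d
def plane(r,px,z):
    o,d=ray(r,px); return o+d*((z-o[2])/d[:,2])[:,None]
def proj(r,P):
    P=np.atleast_2d(P); M=np.linalg.inv(r["cam_to_world"])
    return cv2.projectPoints(P,cv2.Rodrigues(M[:3,:3])[0],M[:3,3],r["K"],np.array(r["D"],float))[0][:,0]
def save(n,im): cv2.imwrite(f"pics/{n}.png",im[:,:,::-1])
E
python3 - <<'E'
from h import *
r=ctrl.read_camera("top"); im=r["image"]
a=im[175:235,190:360]; save("topc",cv2.resize(a,None,fx=4.7,fy=4.7,interpolation=cv2.INTER_CUBIC))
print(plane(r,[(337,211),(305,201)],.11).round(3),plane(r,[(218,207)],.07).round(3))
r=ctrl.read_camera("scene"); im=r["image"]
a=im[140:230,120:300]; save("scc",cv2.resize(a,None,fx=4.4,fy=4.4,interpolation=cv2.INTER_CUBIC))
E
```

```text
[[ 0.492 -0.294  0.11 ]
 [ 0.523 -0.188  0.11 ]] [[0.498 0.098 0.07 ]]
```

View pics/topc.png

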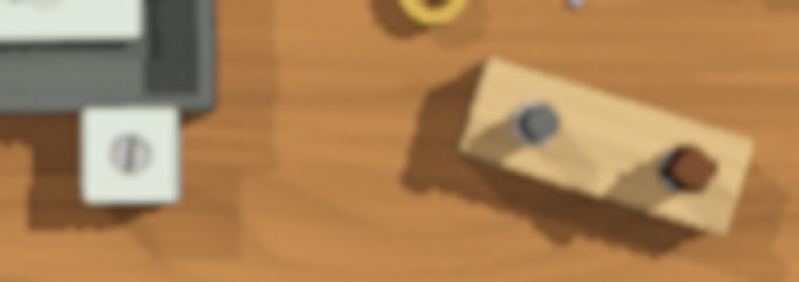

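View pics/scc.png

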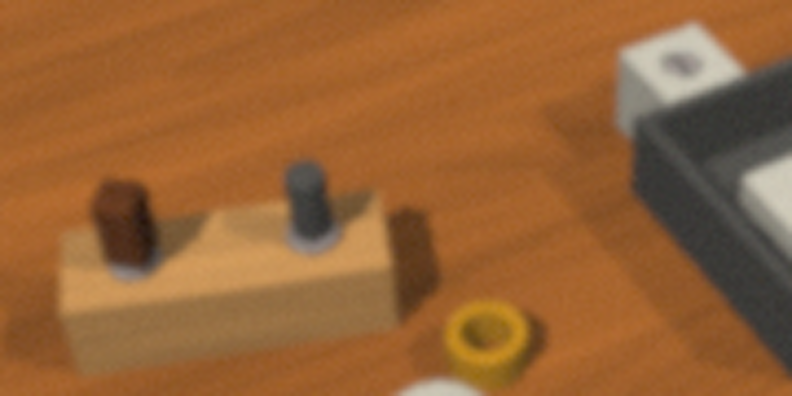

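>>> servo_tool(increments=[[[0.045,-0.026,-0.004],0],[[0.045,-0.026,-0.004],0],[[0.045,-0.026,-0.004],0],[[0.045,-0.026,-0.004],0],[[0.045,-0.026,-0.004],0]])

```text
time_s: 0.88
position: [0.351, -0.4148, 0.2348]
orientation: [0.0, 0.991, 0.136, 0.0]
contact_force: [0.2, -0.2, 0.2]
gripper_width: 0.0925
```

>>> servo_tool(increments=[[[0.045,-0.026,-0.004],0],[[0.045,-0.026,-0.004],0],[[0.02,-0.02,-0.004],0],[[0,0,0],0]])

```text
time_s: 1.38
position: [0.4375, -0.3158, 0.2468]
orientation: [0.0, 0.991, 0.137, 0.0]
contact_force: [0.3, 0.0, -0.2]
gripper_width: 0.092
```

Run:
```python
from h import *
s=ctrl.state(); print(s["time_s"],s["position"],s["orientation"],s["q"])
r=ctrl.read_camera("wrist"); save("w1",r["image"]); print(proj(r,[[.492,-.294,.12],[.523,-.188,.12]]))
np.save("w1.npy",r)
```

```text
1.375 [ 0.43745996 -0.31579712  0.24680138] [5.58235909e-05 9.90516746e-01 1.37391944e-01 1.64729127e-04] [-6.28144105e-01  1.88764374e-01  1.78073263e+00  1.60539146e-04
  1.17178082e+00  6.66934059e-01]
[[252.93376873 117.41970121]
 [142.59284956  47.29967507]]
```

View pics/w1.png

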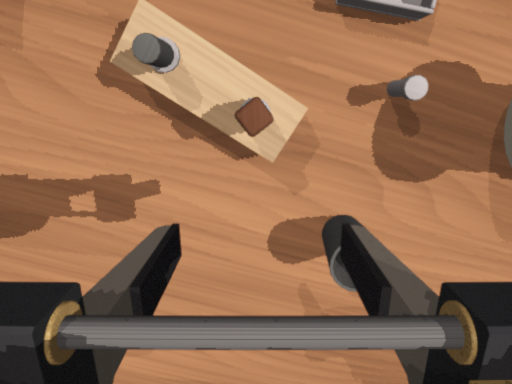

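Wrist view: the driver's brown square handle top is at about (254,116), the punch at (150,48), the dowel at (415,88), and the brush pot under the right finger.

Run:
```python
from h import *
r=np.load("w1.npy",allow_pickle=True).item(); im=r["image"]
a=im[60:180,190:320]; save("w1c",cv2.resize(a,None,fx=5,fy=5,interpolation=cv2.INTER_CUBIC))
hsv=cv2.cvtColor(im,cv2.COLOR_RGB2HSV); print(hsv[116,254],im[116,254],im[125,240],im[128,252],im[130,245])
i=im.astype(int)
m=((i[...,0]<115)&(i[...,0]-i[...,2]>25)).astype(np.uint8)
n,l,st,c=cv2.connectedComponentsWithStats(m)
k=l[116,254]; print(st[k],c[k])
cs=cv2.findContours((l==k).astype(np.uint8),cv2.RETR_EXTERNAL,cv2.CHAIN_APPROX_NONE)[0][0]
P=plane(r,cs[:,0],.12)
b=cv2.minAreaRect((P[:,:2]*1000).astype(np.float32)); print(b)
# block edges
m=cv2.inRange(hsv,(10,60,150),(28,140,255)); 
n,l,st,c=cv2.connectedComponentsWithStats(m); print([ (s,cc.round()) for s,cc in zip(st.tolist(),c) if s[4]>800])
```

```text
[ 10 139 127] [127  80  58] [140 111  81] [120  75  54] [97 71 51]
[     0      0    512    384 189277] [253.01158619 191.85065275]
((325.6004333496094, -82.12474060058594), (0.0, 0.0), 0.0)
[([0, 0, 512, 384, 74378], array([275., 238.])), ([0, 0, 512, 316, 111956], array([243., 145.])), ([113, 350, 295, 34, 9579], array([260., 367.]))]
```

View pics/w1c.png

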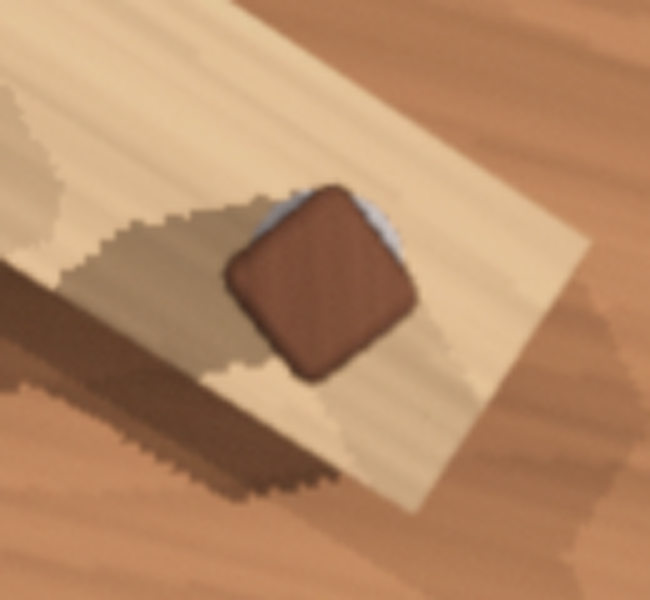

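Run:
```python
from h import *
r=np.load("w1.npy",allow_pickle=True).item(); i=r["image"].astype(int)
m=((i[...,0]<150)&(i[...,1]<92)&(i[...,0]-i[...,2]>18)).astype(np.uint8)
m[:90]=0;m[140:]=0;m[:,:230]=0;m[:,278:]=0
n,l,st,c=cv2.connectedComponentsWithStats(m,connectivity=4)
k=l[116,254]; print(st[k],c[k])
cs=max(cv2.findContours((l==k).astype(np.uint8),cv2.RETR_EXTERNAL,cv2.CHAIN_APPROX_NONE)[0],key=len)
P=plane(r,cs[:,0],.12); b=cv2.minAreaRect((P[:,:2]*1000).astype(np.float32)); print(b)
# hand corners from crop
q=np.array([(332,185),(416,297),(312,382),(226,272)])/5+[190,60]-.4
Q=plane(r,q,.12)[:,:2]*1000; print(Q.round(1),Q.mean(0)); e=np.roll(Q,-1,0)-Q; print(np.hypot(*e.T),np.degrees(np.arctan2(e[:,1],e[:,0])))
# block corners (top face z .06)
B=plane(r,np.array([(592,242),(414,514)])/5+[190,60]-.4,.06)[:,:2]*1000; d=B[1]-B[0]; print(B,np.hypot(*d),np.degrees(np.arctan2(d[1],d[0])))
```

```text
[235  97  38  39 907] [253.25358324 116.37265711]
((492.6382751464844, -294.1037902832031), (27.013648986816406, 27.44076919555664), 53.452274322509766)
[[ 510.1 -291.8]
 [ 495.5 -311.6]
 [ 475.8 -297.6]
 [ 490.5 -277.6]] [ 492.96736808 -294.63438703]
[24.55648581 24.19056124 24.85757982 24.24143701] [-126.43252803  144.80739268   53.6954425   -35.9068021 ]
[[ 513.22067175 -348.00627996]
 [ 445.9053257  -328.09784434]] 70.19758985920676 163.52447826374646
```

>>> servo_tool(increments=[[[0,0,0],-9.5],[[0,0,0],-9.5],[[0,0,0],-9.5],[[0,0,0],-9.3],[[0.02,0.016,0],0]])

```text
time_s: 2.05
position: [0.4603, -0.3119, 0.2465]
orientation: [-0.0, 0.894, 0.448, -0.0]
contact_force: [-0.6, -0.7, 0.1]
gripper_width: 0.0919
```

>>> servo_tool(increments=[[[0.02,0.016,0.02],0],[[0.01,0,0.02],0],[[0,0,0.01],0],[[0,0,0],0]])

```text
time_s: 2.55
position: [0.4918, -0.2962, 0.1959]
orientation: [-0.001, 0.894, 0.449, -0.0]
contact_force: [0.5, -0.2, 0.2]
gripper_width: 0.0919
```

Run:
```python
from h import *
s=ctrl.state(); print(s["time_s"],s["position"],s["orientation"],s["q"])
r=ctrl.read_camera("wrist"); save("w2",r["image"]); np.save("w2.npy",r); print(proj(r,[[.4926,-.294,.12],[.523,-.188,.12]]))
```

```text
2.55 [ 0.49182722 -0.29617328  0.19592458] [-5.32175977e-04  8.93590141e-01  4.48883273e-01 -4.29948885e-04] [-5.44539185e-01  2.94147694e-01  1.76208125e+00 -1.83227576e-04
  1.08672238e+00  9.53118132e-02]
[[259.88050213 194.02194622]
 [204.99531767  54.94857525]]
```

View pics/w2.png

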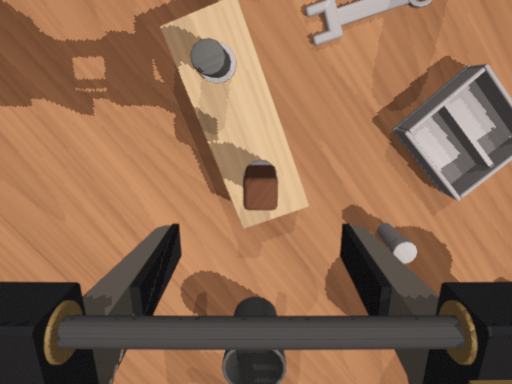

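The handle is centred at (260,194) and square to the jaws, and the prediction matches. I'll descend and grip.

>>> servo_tool(increments=[[[0.002,0,0.03],0],[[0,0,0.03],0],[[0,0,0.03],0],[[0,0,0.02],0],[[0,0,0.011],0]])

```text
time_s: 3.22
position: [0.4932, -0.2949, 0.0755]
orientation: [0.0, 0.894, 0.449, 0.0]
contact_force: [0.0, 0.6, 0.3]
gripper_width: 0.0922
```

>>> servo_tool(increments=[[[0,0,0],0],[[0,0,0],0],[[0,0,0],0],[[0,0,0],0],[[0,0,0],0]], gripper=0)

```text
time_s: 3.85
position: [0.4934, -0.2945, 0.0758]
orientation: [0.0, 0.893, 0.45, 0.0]
contact_force: [0.9, -0.4, -0.5]
gripper_width: 0.0441
```

Run:
```python
from h import *
s=ctrl.state(); print(s["time_s"],s["position"],s["contact_force"],s["ft_torque"],s["gripper_width"])
```

```text
3.85 [ 0.49337192 -0.2944529   0.07582584] [ 0.86040631 -0.4272138  -0.52895693] [-0.02484144 -0.00958047 -0.02254659] 0.044082479355887494
```

>>> servo_tool(increments=[[[0,0,0],0],[[0,0,0],0],[[0,0,0],0],[[0,0,0],0],[[0,0,0],0]])

```text
time_s: 4.47
position: [0.4932, -0.2944, 0.0756]
orientation: [-0.0, 0.893, 0.45, -0.0]
contact_force: [-0.8, 0.5, 0.1]
gripper_width: 0.0278
```

>>> servo_tool(increments=[[[0,0,-0.01],0],[[0,0,-0.02],0],[[0,0,-0.03],0],[[0,0,-0.03],0],[[0,0,-0.03],0]])

```text
time_s: 5.1
position: [0.4931, -0.2943, 0.197]
orientation: [0.0, 0.893, 0.45, 0.0]
contact_force: [0.0, 1.3, -2.8]
gripper_width: 0.0279
```

>>> servo_tool(increments=[[[0,0,-0.03],0],[[0,0,0],0]])

```text
time_s: 5.35
position: [0.4945, -0.2951, 0.2281]
orientation: [0.002, 0.893, 0.45, 0.001]
contact_force: [0.2, -0.5, -2.3]
gripper_width: 0.0276
```

Run:
```python
from h import *
s=ctrl.state(); print(s["time_s"],s["position"],s["contact_force"],s["ft_torque"],s["gripper_width"])
p=s["position"]
r=ctrl.read_camera("wrist"); save("w3",r["image"]);t=p-[0,0,.0656];print(proj(r,t)); np.save("w3.npy",r)
r=ctrl.read_camera("scene"); np.save("s3.npy",r);u=proj(r,t)[0];print(u); x,y=u.astype(int); save("s3",cv2.resize(r["image"][y-60:y+30,x-60:x+60],None,fx=6,fy=6,interpolation=cv2.INTER_CUBIC))
```

```text
5.35 [ 0.49449864 -0.29513535  0.22814822] [ 0.17716789 -0.51596747 -2.32796211] [-0.05949203 -0.02655243  0.0097343 ] 0.027644144520666655
[[260.20263642 200.80173082]]
[142.20954653 171.71538622]
```

View pics/w3.png

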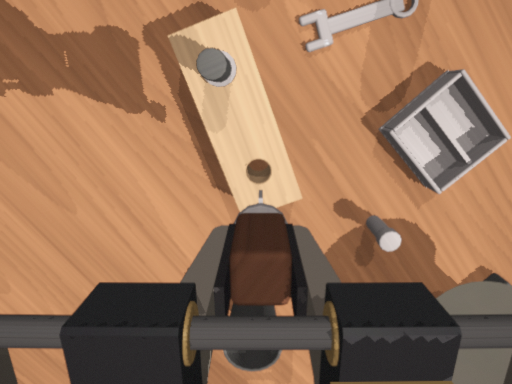

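View pics/s3.png

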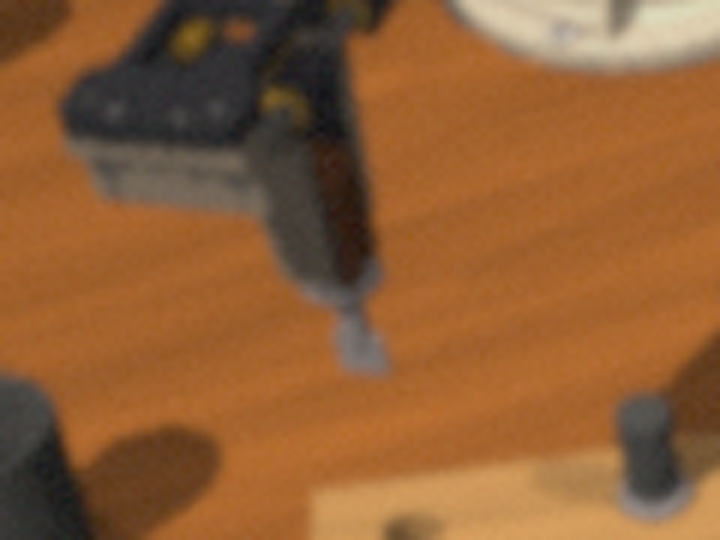

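Run:
```python
from h import *
r=np.load("w3.npy",allow_pickle=True).item(); s=ctrl.state(); p=s["position"]
from scipy.spatial.transform import Rotation as R
q=s["orientation"]; T=R.from_quat([q[1],q[2],q[3],q[0]]).as_matrix(); print(T.round(4))
for x in (10,0): 
  for y in(-1.5,1.5): print(x,y,proj(r,p+T@[x/1e3,y/1e3,.0656]))
save("w3c",cv2.resize(r["image"][145:225,220:300],None,fx=8,fy=8,interpolation=cv2.INTER_CUBIC))
# hole centre by mask vs block
print(plane(r,[(259,170.5)],.06))
r=np.load("s3.npy",allow_pickle=True).item()
```

```text
[[ 5.958e-01  8.031e-01 -3.000e-04]
 [ 8.031e-01 -5.958e-01  2.000e-04]
 [ 0.000e+00 -3.000e-04 -1.000e+00]]
10 -1.5 [[255.80987275 187.43835864]]
10 1.5 [[259.71751552 187.43413434]]
0 -1.5 [[255.85292823 199.80563909]]
0 1.5 [[259.71651977 199.80067082]]
[[ 0.49375354 -0.29488873  0.06      ]]
```

View pics/w3c.png

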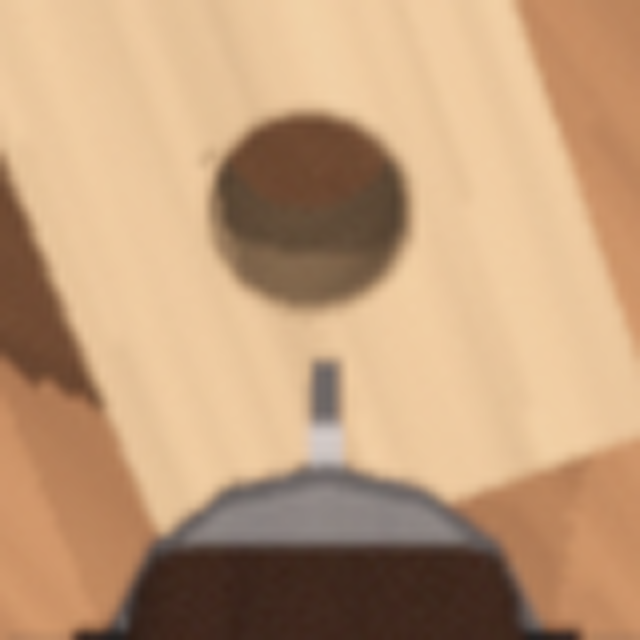

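In the wrist view the blade shows edge-on at (260.6,190), so its width lies along tool x. The now empty hole is at (259,170). Moving over to the lug.

>>> servo_tool(increments=[[[0.03,-0.022,0],0],[[0.04,-0.029,0],0],[[0.04,-0.029,0],0],[[0.04,-0.029,0],0],[[0.04,-0.029,0],0]])

```text
time_s: 6.08
position: [0.4945, -0.058, 0.224]
orientation: [-0.001, 0.893, 0.449, -0.001]
contact_force: [0.5, 0.1, -2.2]
gripper_width: 0.0277
```

>>> servo_tool(increments=[[[0.04,-0.029,0],0],[[0.04,-0.029,0],0],[[0.03,-0.022,0],0],[[0.018,-0.013,0],0],[[0,0,0],-10]])

```text
time_s: 6.7
position: [0.4962, 0.1001, 0.2239]
orientation: [-0.001, 0.849, 0.528, -0.001]
contact_force: [-0.4, -0.1, -1.7]
gripper_width: 0.0279
```

>>> servo_tool(increments=[[[0,0,0],-10.5],[[0,0,0],-10.5],[[0,0,0],-10.5],[[0,0,0],-10.5],[[0,0,0],-10.5]])

```text
time_s: 7.32
position: [0.4961, 0.0984, 0.2239]
orientation: [-0.001, 0.528, 0.849, -0.001]
contact_force: [-0.0, -0.1, -1.7]
gripper_width: 0.0278
```

>>> servo_tool(increments=[[[0,0,0],-10.5],[[0,0,0],-10.5],[[0,0,0],-10.5],[[0,0,0],-10.5],[[0,0,0],-5]])

```text
time_s: 7.95
position: [0.4961, 0.0984, 0.2238]
orientation: [-0.001, 0.146, 0.989, -0.0]
contact_force: [-0.2, 0.1, -1.7]
gripper_width: 0.0281
```

>>> servo_tool(increments=[[[0,0,0],0],[[0,0,0],0]])

```text
time_s: 8.2
position: [0.4967, 0.0985, 0.2248]
orientation: [-0.001, 0.149, 0.989, -0.0]
contact_force: [0.4, -0.5, -2.9]
gripper_width: 0.0276
```

Run:
```python
from h import *
s=ctrl.state(); print(s["time_s"],s["position"],s["orientation"],s["q"],s["contact_force"],s["ft_torque"],s["gripper_width"])
r=ctrl.read_camera("wrist"); save("w4",r["image"]);np.save("w4.npy",r); print(proj(r,[.498,.098,.063]))
save("w4c",cv2.resize(r["image"][100:240,160:340],None,fx=4.4,fy=4.4,interpolation=cv2.INTER_CUBIC))
```

```text
8.2 [0.49674656 0.09852641 0.22479063] [-6.56794442e-04  1.49439420e-01  9.88770642e-01 -2.12903336e-04] [ 1.92811467e-01  1.57862031e-01  1.87050219e+00  4.51315469e-05
  1.11460871e+00 -1.07800209e+00] [ 0.41661043 -0.46529636 -2.87765713] [-0.01669433 -0.11527924 -0.00754084] 0.027565443001026358
[[261.02303666 174.48983539]]
```

View pics/w4.png

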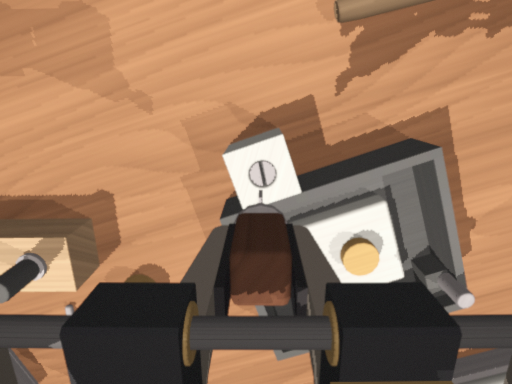

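View pics/w4c.png

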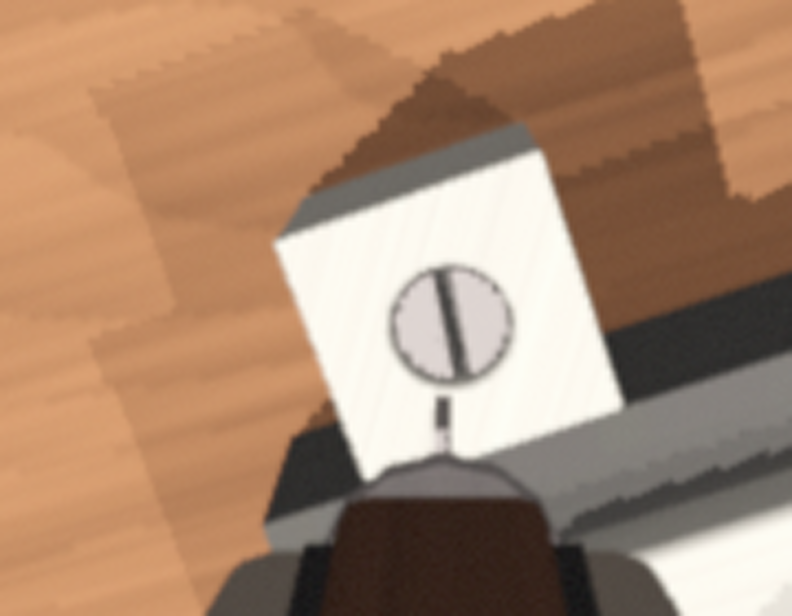

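The lug is at about (262,173), with the slot running from (259,162) to (265,186), tilted slightly. The blade edge is just below it at about (260.6,190). I'll measure the slot line and bore circle.

```bash
cat >> h.py <<'E'
from scipy.spatial.transform import Rotation as R
def tool():
    s=ctrl.state(); q=s["orientation"]; return s,R.from_quat([q[1],q[2],q[3],q[0]]).as_matrix()
def slotfind(r,c,rad,thr=130,z=.067):
    g=cv2.cvtColor(r["image"],cv2.COLOR_RGB2GRAY)
    G=cv2.resize(g,None,fx=4,fy=4,interpolation=cv2.INTER_CUBIC)
    Y,X=np.mgrid[:G.shape[0],:G.shape[1]]; X=(X-1.5)/4; Y=(Y-1.5)/4
    m=(G<thr)&((X-c[0])**2+(Y-c[1])**2<rad**2)
    n,l,st,cc=cv2.connectedComponentsWithStats(m.astype(np.uint8))
    k=1+np.argmax(st[1:,4]); mm=l==k; px=np.c_[X[mm],Y[mm]]
    P=plane(r,px,z)[:,:2]*1000; mu=P.mean(0); w,v=np.linalg.eigh(np.cov((P-mu).T)); d=v[:,1]
    t=(P-mu)@d
    return px.mean(0),mu,np.degrees(np.arctan2(d[1],d[0]))%180,t.min(),t.max(),np.sqrt(w*12)
E
python3 - <<'E'
from h import *
r=np.load("w4.npy",allow_pickle=True).item()
for t in(100,130,160): print(slotfind(r,(262.3,173.5),10.5,t))
g=cv2.cvtColor(r["image"],cv2.COLOR_RGB2GRAY); print(g[168:180,250:276])
# bore circle: outer edge points from lug white threshold
m=(g>235).astype(np.uint8)
# dark+grey disc interior contour
n,l,st,c=cv2.connectedComponentsWithStats(1-m); k=l[173,256]; print(st[k],c[k])
i=cv2.findContours((l==k).astype(np.uint8),cv2.RETR_EXTERNAL,cv2.CHAIN_APPROX_NONE)[0][0][:,0]
P=plane(r,i,.07)[:,:2]*1000; print(cv2.minEnclosingCircle(P.astype(np.float32)),cv2.fitEllipse(P.astype(np.float32)))
s,T=tool(); print(s["position"],T.round(4))
E
```

```text
(array([262.06794294, 173.61223724]), array([496.50675629,  99.59947271]), np.float64(174.8319900926423), np.float64(-11.204284961726138), np.float64(11.175648843410873), array([ 2.12366268, 21.86950326]))
(array([262.11822289, 173.57003012]), array([496.48021039,  99.66229127]), np.float64(174.4329816615301), np.float64(-11.239512568950033), np.float64(11.141290818386649), array([ 3.10872044, 22.26364037]))
(array([262.17893302, 173.54906542]), array([496.4776135 ,  99.72901405]), np.float64(174.26793266628528), np.float64(-11.249896346518199), np.float64(11.133454409618144), array([ 3.99542883, 22.33803578]))
[[176 201 212 215 215 215 215 214 205 165  89  71  96 159 206 214 214 214
  215 214 214 215 213 208 192 208]
 [155 192 212 215 215 215 215 214 210 184  99  70  93 148 195 213 215 215
  214 214 214 214 214 210 191 181]
 [161 195 213 215 215 215 215 215 213 196 117  73  89 140 188 213 214 214
  214 214 215 214 215 213 198 162]
 [193 211 215 215 215 215 215 215 214 199 138  78  84 129 182 212 215 214
  215 214 214 215 215 213 201 163]
 [208 214 215 214 215 215 215 215 213 203 154
[... 497 characters left out ...]
5]
 [169 211 215 215 215 215 215 215 212 207 202 156  93  72 102 168 210 215
  215 214 214 214 212 201 157 153]
 [160 204 213 214 215 215 215 215 214 213 205 168  97  74  82 148 206 214
  215 215 214 214 211 196 166 175]
 [158 182 199 209 214 215 215 215 215 214 209 184 108  79  78 134 195 213
  215 215 214 211 200 172 158 192]]
[     0      0    512    384 188959] [252.69827317 190.40228303]
((609.5057373046875, 55.3779182434082), 367.9877014160156) ((562.6573486328125, 71.00491333007812), (507.35919189453125, 693.8870849609375), 163.24111938476562)
[0.49687313 0.09856671 0.22499476] [[-9.554e-01  2.952e-01 -1.000e-03]
 [ 2.952e-01  9.554e-01 -2.000e-04]
 [ 9.000e-04 -4.000e-04 -1.000e+00]]
```

>>> servo_tool(increments=[[[0,0,0],-10.7],[[0,0,0],-1.0],[[0,0.001,0.025],0],[[0,0,0.025],0],[[0,0,0.02],0]])

```text
time_s: 8.88
position: [0.497, 0.0996, 0.1546]
orientation: [-0.0, 0.049, 0.999, -0.0]
contact_force: [0.6, -0.1, -2.2]
gripper_width: 0.0278
```

>>> servo_tool(increments=[[[0,0,0],0],[[0,0,0],0]])

```text
time_s: 9.12
position: [0.4978, 0.0997, 0.1563]
orientation: [0.0, 0.048, 0.999, 0.0]
contact_force: [0.2, -0.3, -1.7]
gripper_width: 0.0281
```

Run:
```python
from h import *
s,T=tool(); print(s["time_s"],s["position"],T.round(4),s["contact_force"],s["ft_torque"],s["gripper_width"])
r=ctrl.read_camera("wrist"); np.save("w5.npy",r); 
u=proj(r,[.4965,.0996,.067])[0]; print(u, proj(r,s["position"]+T@[0,0,.0656]),proj(r,s["position"]+T@[0.01,0,.0656]))
x,y=u.astype(int)
save("w5c",cv2.resize(r["image"][y-50:y+50,x-60:x+60],None,fx=6,fy=6,interpolation=cv2.INTER_CUBIC)); print(x-60,y-50)
```

```text
9.125 [0.49775962 0.09971544 0.15625244] [[-9.954e-01  9.540e-02  7.000e-04]
 [ 9.540e-02  9.954e-01  2.000e-04]
 [-7.000e-04  2.000e-04 -1.000e+00]] [ 0.21701854 -0.27486514 -1.7344921 ] [ 0.0097439  -0.11597885 -0.03682167] 0.0281315018546521
[260.74064094 192.24075121] [[261.09676388 202.9034787 ]] [[261.11320104 190.45453525]]
200 142
```

View pics/w5c.png

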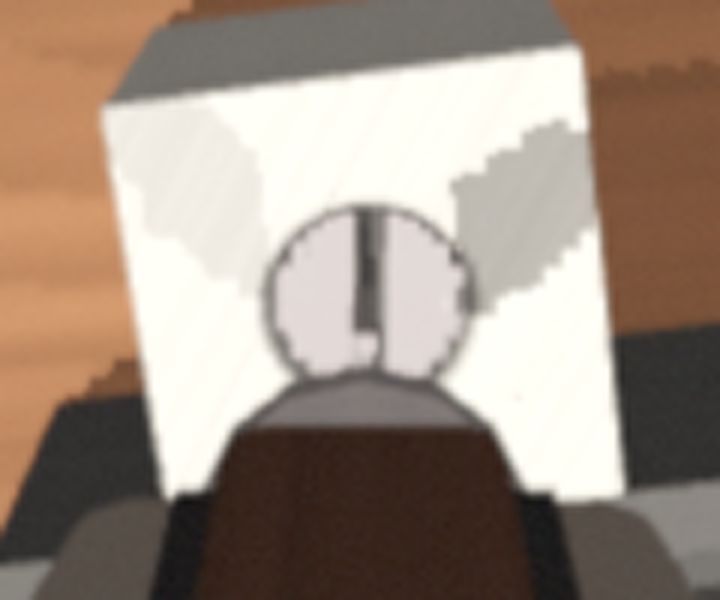

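Run:
```python
from h import *
r=np.load("w5.npy",allow_pickle=True).item()
g=cv2.cvtColor(r["image"],cv2.COLOR_RGB2GRAY); print("cols 244..280"); 
for y in range(174,206): print(y,g[y,254:270])
save("w5d",cv2.resize(r["image"][172:207,243:281],None,fx=16,fy=16,interpolation=cv2.INTER_NEAREST))
```

```text
cols 244..280
174 [251 245 251 253 252 250 249 249 249 249 249 253 253 253 254 254]
175 [247 244 243 238 228 224 221 221 223 224 229 239 243 249 252 253]
176 [224 220 209 192 168 148 143 146 159 160 173 197 208 223 231 242]
177 [178 173 171 175 163 114  94 101 123 128 147 175 174 162 173 206]
178 [182 190 206 214 200 132  88  97 119 132 173 211 207 182 175 172]
179 [214 217 219 219 204 129  82  96 120 134 175 216 218 216 215 202]
180 [219 220 220 219 203 127  77  90 118 133 176 215 219 219 219 213]
181 [220 219 220 219 203 129  78  88 118 132 176 216 220 219 219 219]
182 [220 221 220 219 204 128  78  90 119 134 178 217 220 219 220 220]
183 [220 220 220 219 204 129  79  91 118 139 183 217 220 220 220 220]
184 [220 220 220 219 203 132  78  84 112 146 191 218 220 221 220 220]
185 [220 220 220 218 204 135  77  71  98 145 192 217 221 220 220 220]
186 [220 220 220 219 204 135  80  73  95 145 192 218 220 220 220 220]
187 [220 220 220 219 204 135  78  71  94 145 192 218 219 220 220 220]
188 [220 220 220 219 205 134  77  73  94 145 191 217 220 220 220 219]
189 [220 220 220 218 203 128  81  78
[... 453 characters left out ...]

196 [220 220 220 213 183 115  99 101  98 130 191 217 219 220 220 219]
197 [220 220 219 215 196 159 155 153 141 132 191 217 219 220 219 219]
198 [220 220 220 219 212 199 203 203 186 141 191 217 220 219 220 220]
199 [220 220 220 218 214 209 218 217 199 145 191 217 219 219 219 219]
200 [220 220 220 218 212 205 213 212 185 142 191 217 220 220 220 220]
201 [220 220 219 216 209 199 200 195 149 140 192 217 219 220 219 220]
202 [218 217 213 201 190 182 177 167 125 139 187 215 217 218 219 219]
203 [202 200 185 151 132 133 122 115 101 116 164 195 201 209 211 215]
204 [151 143 115  99  94  96  94  92  89  91 108 130 145 171 179 187]
205 [ 98  96  94  94  99 103 104 104  97  94  91  91  95 102 107 109]
```

View pics/w5d.png

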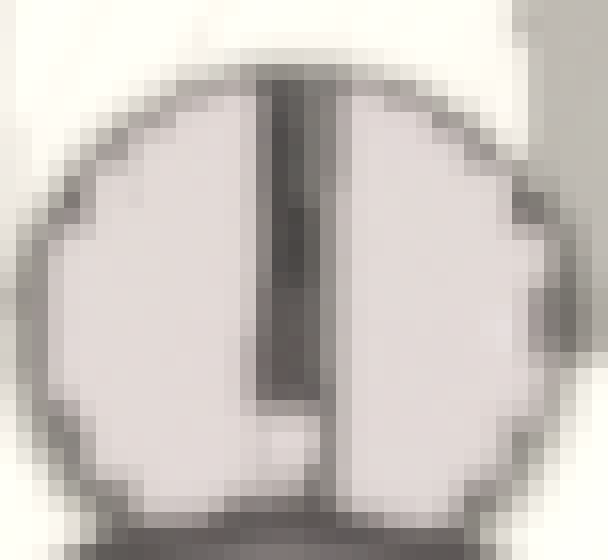

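Run:
```python
from h import *
r=np.load("w5.npy",allow_pickle=True).item()
T=np.array([[-.9954,.0954],[.0954,.9954]])
print("cam",r["cam_to_world"].round(4))
b=plane(r,[(260.5,189)],.0895)[0,:2]*1000; t=b@T-[10,0]
for n,px,z in [("boretop",(262,176),.07),("boreL",(244.3,191),.07),("boreR",(279.6,191),.07),("slotc",(261.45,192),.068)]:
    print(n,(plane(r,[px],z)[0,:2]*1000@T).round(2))
print("tip tool xy",t)
# circle fit of dark rim
g=cv2.cvtColor(r["image"],cv2.COLOR_RGB2GRAY).astype(float)
pts=[]
for a in np.radians(np.r_[-175:-100:5,-80:0:5]):
    c=np.array([261.8,191.5]); rr=np.arange(13,21,.25); p=c+np.c_[np.cos(a)*rr,np.sin(a)*rr]
    v=cv2.remap(g.astype(np.float32),p[:,0].astype(np.float32),p[:,1].astype(np.float32),cv2.INTER_LINEAR)[:,0]
    k=v.argmin(); pts.append(p[k])
P=plane(r,np.array(pts),.0685)[:,:2]*1000@T
A=np.c_[2*P,np.ones(len(P))]; s=np.linalg.lstsq(A,(P**2).sum(1),rcond=None)[0]; print("circ",s[:2],np.sqrt(s[2]+s[:2]@s[:2]),np.abs(np.hypot(*(P-s[:2]).T)-np.sqrt(s[2]+s[:2]@s[:2])).round(1))
```

```text
cam [[ 9.490e-02  9.540e-01  2.843e-01  4.166e-01]
 [ 9.955e-01 -9.080e-02 -2.740e-02  1.069e-01]
 [-3.000e-04  2.856e-01 -9.584e-01  3.273e-01]
 [ 0.000e+00  0.000e+00  0.000e+00  1.000e+00]]
boretop [-469.92  147.52]
boreL [-482.72  132.91]
boreR [-482.71  162.1 ]
slotc [-484.2  147.1]
tip tool xy [-485.18902633  146.29104292]
circ [-484.97811763  146.89016923] 14.343792489977329 [0.1 0.2 0.2 0.3 0.4 0.2 0.2 0.1 0.1 0.2 0.1 0.1 0.4 0.1 0.3 0.3 0.  0.1
 0.1 0.3 0.  0.1 0.4 0.2 0.3 0.4 0.1 0.2 0.5 0.2 0.2]
```

Run:
```python
from h import *
L=[];C=[];F=[];G=[]
for i in range(10):
    s,T=tool(); r=ctrl.read_camera("wrist"); L.append(s["position"]*1000); C.append(r["cam_to_world"][:3,3]*1000);F.append(s["contact_force"]);G.append(r["image"])
L=np.array(L);C=np.array(C);print(L.round(2),L.mean(0),L.std(0),C.std(0),C.mean(0)); print(np.mean(F,0),np.std(F,0))
print(((C.mean(0)-L.mean(0))@T).round(2), T.round(4))
print(T.T@r["cam_to_world"][:3,:3])
d=np.mean(G,0).astype(np.uint8); r["image"]=d; np.save("w6.npy",r); print(s["time_s"])
```

```text
[[497.95  99.75 156.5 ]
 [498.    99.74 156.56]
 [497.95  99.73 156.53]
 [497.82  99.69 156.38]
 [497.72  99.69 156.27]
 [497.61  99.68 156.13]
 [497.5   99.67 155.99]
 [497.41  99.64 155.88]
 [497.39  99.63 155.8 ]
 [497.35  99.65 155.72]] [497.66908665  99.68732741 156.17594547] [0.23909898 0.04022797 0.30020309] [0.15835574 0.06190545 0.26205131] [416.42518957 106.77142944 327.17399192]
[ 0.16995078  0.00298674 -1.57866216] [0.49311599 0.36938604 0.58735179]
[  81.52   -0.54 -171.01] [[-9.956e-01  9.370e-02  2.000e-04]
 [ 9.370e-02  9.956e-01  1.000e-04]
 [-2.000e-04  1.000e-04 -1.000e+00]]
[[ 5.14925204e-04 -9.58560673e-01 -2.84887996e-01]
 [ 9.99999693e-01  6.61754592e-04 -4.19136231e-04]
 [ 5.90293448e-04 -2.84887693e-01  9.58560720e-01]]
9.625
```

>>> servo_tool(increments=[[[0,0.0006,0],10],[[0,0,0],10],[[0,0,0],10],[[0,0,0],10],[[0,0,0],10]])

```text
time_s: 10.3
position: [0.4973, 0.1002, 0.1555]
orientation: [-0.0, 0.467, 0.884, -0.0]
contact_force: [0.0, 0.8, -1.4]
gripper_width: 0.0276
```

>>> servo_tool(increments=[[[0,0,0],10],[[0,0,0],10],[[0,0,0],10],[[0,0,0],0],[[0,0,0],0]])

```text
time_s: 10.92
position: [0.4974, 0.1002, 0.1556]
orientation: [-0.0, 0.677, 0.736, 0.0]
contact_force: [-0.0, 0.8, -1.8]
gripper_width: 0.0282
```

```bash
cat >> h.py <<'E'
def look(name,n=4):
    L=[];G=[];C=[];F=[]
    for i in range(n):
        s,T=tool(); r=ctrl.read_camera("wrist"); L.append(s["position"]*1000);G.append(r["image"]);C.append(r["cam_to_world"]);F.append(s["contact_force"])
    r["image"]=np.mean(G,0).astype(np.uint8); r["cam_to_world"]=np.mean(C,0); r["pos"]=np.mean(L,0); r["T"]=T
    np.save(name+".npy",r); print(s["time_s"],r["pos"].round(2),np.std(L,0).round(2),np.degrees(np.arctan2(T[1,0],T[0,0])).round(2),np.mean(F,0).round(2))
    save(name,cv2.resize(r["image"][160:215,225:300],None,fx=10,fy=10,interpolation=cv2.INTER_NEAREST))
    return r
def circ(r,c=(261.8,191.5),z=.0685,angs=None):
    T=r["T"][:2,:2]; g=cv2.cvtColor(r["image"],cv2.COLOR_RGB2GRAY).astype(np.float32); pts=[]
    for a in np.radians(np.r_[-175:-100:5,-80:0:5] if angs is None else angs):
        rr=np.arange(14,21,.25); p=(np.array(c)+np.c_[np.cos(a)*rr,np.sin(a)*rr]).astype(np.float32)
        v=cv2.remap(g,p[:,:1],p[:,1:],cv2.INTER_LINEAR)[:,0]; pts.append(p[v.argmin()])
    P=plane(r,np.array(pts),z)[:,:2]*1000@T
    s=np.linalg.lstsq(np.c_[2*P,np.ones(len(P))],(P**2).sum(1),rcond=None)[0]
    return s[:2],np.sqrt(s[2]+s[:2]@s[:2])
E
python3 - <<'E'
from h import *
r=look("w7"); print(circ(r)); print(r["pos"][:2]@r["T"][:2,:2])
E
```

```text
11.075 [497.35 100.22 155.58] [0.01 0.01 0.  ] 94.74 [-0.16  0.61 -1.95]
(array([ 59.43570497, 502.94343113]), np.float64(13.120907975431365))
[ 58.76617112 503.93290986]
```

View pics/w7.png

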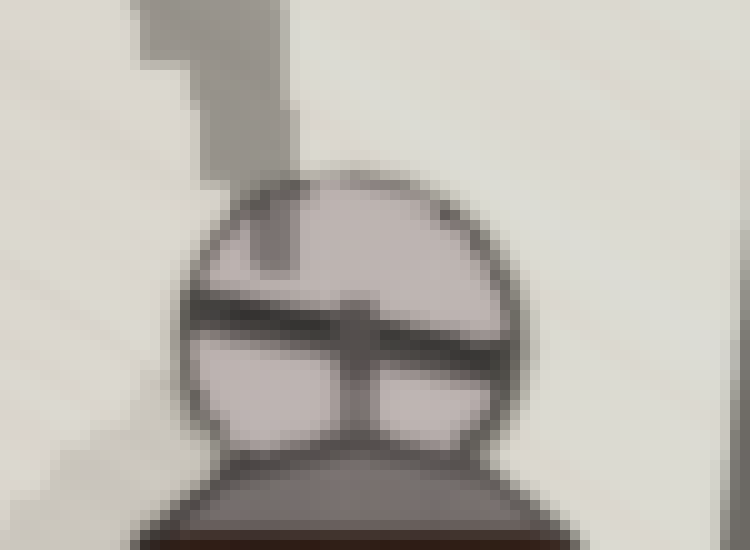

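Run:
```python
from h import *
for n,c,an in [("w6",(261.8,191.5),np.r_[-170:-100:5,-80:-10:5]),("w7",(259.5,192.5),np.r_[-160:-135:5,-105:-15:5])]:
    r=np.load(n+".npy",allow_pickle=True).item()
    if n=="w6":
        s,T=tool(); T=np.array([[-.9956,.0937],[.0937,.9956]]); r["T"]=T
        r["pos"]=np.array([497.66908665,99.68732741,156.17594547])
    T=r["T"][:2,:2]
    z=(r["pos"][2]-65.6)/1000
    b=plane(r,[(260.4,189.2)],z)[0,:2]*1000@T-[10,0]
    print(n,circ(r,c,angs=an),circ(r,np.array(c)+[0,.6],angs=an),"tip",b,"tip in tool",b-r["pos"][:2]@T)
```

```text
w6 (array([-484.62968265,  145.9171765 ]), np.float64(14.270118046415199)) (array([-484.75484516,  145.96187391]), np.float64(14.347607311472638)) tip [-484.69066981  145.25565446] tip in tool [ 1.44797028 -0.62464213]
w7 (array([ 58.19801871, 502.23577379]), np.float64(13.74897471254919)) (array([ 58.18609151, 502.31873642]), np.float64(13.751244163688943)) tip [ 58.46624461 503.17930187] tip in tool [-0.29992652 -0.75360799]
```

>>> servo_tool(increments=[[[0,0,0],-10],[[0,0,0],-10],[[0,0,0],-10],[[0,0,0],-10],[[0,0,0],-10]])

```text
time_s: 11.75
position: [0.4974, 0.1002, 0.1556]
orientation: [-0.0, 0.301, 0.954, -0.0]
contact_force: [-0.4, 0.8, -2.0]
gripper_width: 0.0279
```

>>> servo_tool(increments=[[[0,0,0],-10],[[0,0,0],-10],[[0,0,0],-10],[[0,0,0],0],[[0,0,0],0]])

```text
time_s: 12.38
position: [0.4974, 0.1002, 0.1556]
orientation: [0.0, 0.049, 0.999, 0.0]
contact_force: [-0.7, -0.4, -1.9]
gripper_width: 0.0277
```

Run:
```python
from h import *
r=look("w8"); T=r["T"][:2,:2]
for c in [(261,191.5),(261,192.5)]: print(circ(r,c,angs=np.r_[-170:-100:5,-80:-10:5]))
z=(r["pos"][2]-65.6)/1000
b=plane(r,[(260.4,189.2)],z)[0,:2]*1000@T-[10,0]; print(b, b-r["pos"][:2]@T)
g=cv2.cvtColor(r["image"],cv2.COLOR_RGB2GRAY)
for y in range(178,203,2): print(y,g[y,254:270])
```

```text
12.525 [497.36 100.21 155.58] [0.01 0.01 0.01] 174.53 [ 0.13 -0.11 -1.91]
(array([-484.94980938,  146.86508414]), np.float64(14.246457032043596))
(array([-485.16933433,  146.84431504]), np.float64(14.421453795250615))
[-484.52849999  146.65407267] [ 1.01153903 -0.5237563 ]
178 [164 158 180 176 151  98  99 118 124 145 175 180 167 161 194 220]
180 [215 217 219 213 179  97  87 112 127 168 213 218 217 216 205 171]
182 [220 220 219 213 181  96  72  90 125 170 216 220 219 220 219 219]
184 [220 220 219 213 180  97  72  90 125 170 216 220 220 220 220 220]
186 [220 220 219 212 179  96  72  90 125 170 215 220 219 220 220 220]
188 [220 220 219 211 173  94  73  90 125 170 216 220 220 220 220 220]
190 [220 220 219 208 164 100  87  91 113 169 216 220 221 220 220 220]
192 [220 220 219 208 160 102  91  92 110 169 216 219 220 219 219 219]
194 [220 220 219 208 160 102  90  91 109 169 215 219 219 219 220 220]
196 [220 220 219 209 162 108 100 100 114 170 215 219 219 219 220 219]
198 [220 220 219 213 198 202 203 202 191 176 215 220 219 219 220 220]
200 [220 220 219 213 202 216 218 213 190 173 215 220 219 219 219 219]
202 [218 218 213 196 174 185 192 181 142 157 207 216 218 218 218 218]
```

View pics/w8.png

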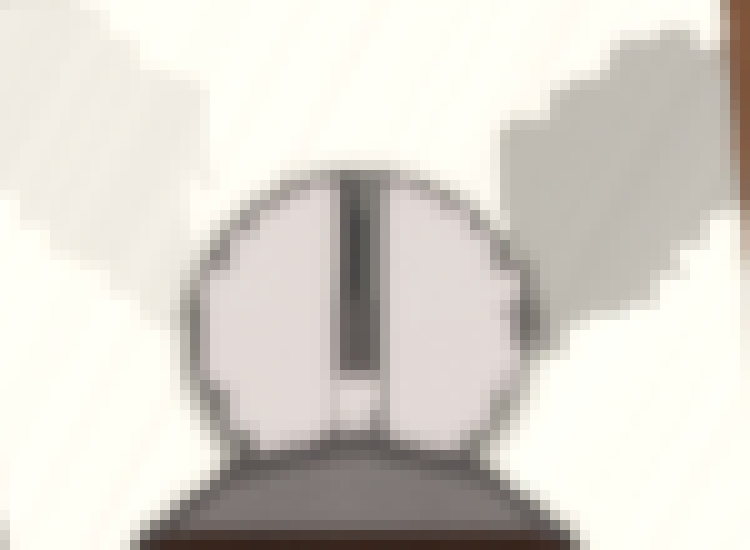

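Blade and slot are both vertical in the image. The blade centre is at about 260.45 and the slot centre at about 260.75 px, so they are nearly aligned. At the turned yaw the blade drifted about 0.8 mm across, which I'll compensate for during the turn. Lowering now.

>>> servo_tool(increments=[[[-0.0004,0.0002,0.006],0],[[0,0,0.006],0],[[0,0,0.004],0],[[0,0,0.002],0],[[0,0,0],0]])

```text
time_s: 13.2
position: [0.4977, 0.1004, 0.1374]
orientation: [-0.0, 0.047, 0.999, -0.0]
contact_force: [-0.4, -1.0, -2.2]
gripper_width: 0.0275
```

>>> servo_tool(increments=[[[0,0,0],0],[[0,0,0],0],[[0,0,0],0]])

```text
time_s: 13.58
position: [0.4978, 0.1004, 0.1377]
orientation: [0.0, 0.047, 0.999, 0.0]
contact_force: [-0.4, -0.7, -2.2]
gripper_width: 0.0277
```

Run:
```python
from h import *
r=look("w9",3); 
g=cv2.cvtColor(r["image"],cv2.COLOR_RGB2GRAY)
for y in range(182,216,2): print(y,g[y,254:270])
save("w9",cv2.resize(r["image"][170:225,225:300],None,fx=10,fy=10,interpolation=cv2.INTER_NEAREST))
```

```text
13.675 [497.81 100.39 137.67] [0.01 0.01 0.01] 174.63 [-0.26 -0.26 -2.24]
182 [221 212 198 174 159 148 151 162 164 169 183 204 210 188 184 190]
184 [167 184 198 185 123  88 100 119 124 133 148 148 144 127 124 125]
186 [204 204 203 188 120  78  92 120 124 136 153 155 155 155 152 143]
188 [204 204 203 188 120  78  85 109 122 136 154 155 156 156 156 155]
190 [205 205 203 189 125  90  88  93 109 134 154 156 156 156 156 156]
192 [204 204 203 189 129  96  92  93 105 134 154 156 156 155 155 155]
194 [204 204 203 190 130  96  92  93 106 133 153 155 155 155 155 155]
196 [204 204 203 190 133 104 101 102 110 133 153 155 155 155 155 155]
198 [204 205 208 208 186 203 205 205 190 143 153 155 155 155 155 156]
200 [204 204 207 204 190 218 221 220 204 145 152 155 155 155 155 155]
202 [202 202 197 180 165 191 193 192 178 132 146 153 154 154 154 155]
204 [143 135 110  96  90  92  92  92  90  89  95 104 110 125 129 137]
206 [101 104 108 113 118 123 125 124 120 115 110 107 103  97  94  91]
208 [124 124 124 125 126 126 125 125 124 123 125 123 124 123 122 123]
210 [122 123 124 124 125 127 125 125 125 124 125 124 123 122 122 122]
212 [105 106 106 107 107 108 107 107 106 106 106 106 106 104 104 105]
214 [42 41 41 42 44 43 44 43 42 42 42 42 42 42 42 42]
```

View pics/w9.png

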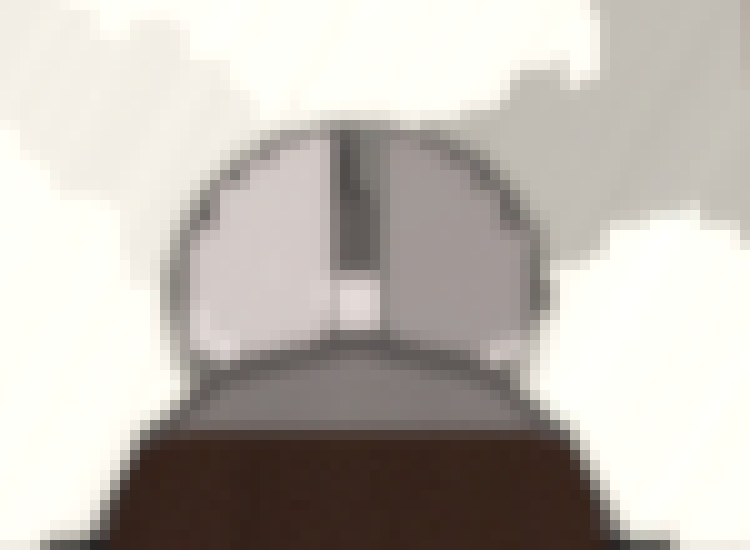

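>>> servo_tool(increments=[[[0,0.0002,0.001],0],[[0,0,0.001],0],[[0,0,0.001],0],[[0,0,0.001],0],[[0,0,0.001],0]])

```text
time_s: 14.35
position: [0.4978, 0.1006, 0.1325]
orientation: [-0.0, 0.047, 0.999, -0.0]
contact_force: [-0.4, 0.8, -2.1]
gripper_width: 0.0281
```

>>> servo_tool(increments=[[[0,0,0.0007],0],[[0,0,0.0007],0],[[0,0,0],0],[[0,0,0],0]])

```text
time_s: 14.85
position: [0.4978, 0.1006, 0.1312]
orientation: [0.0, 0.047, 0.999, 0.0]
contact_force: [-0.0, 0.8, -2.0]
gripper_width: 0.0279
```

Tip at about 65.6 mm, below the head's top, with no contact force, so it is inside the slot. Continuing to the floor in small steps.

>>> servo_tool(increments=[[[0,0,0.0006],0],[[0,0,0.0006],0],[[0,0,0.0004],0],[[0,0,0],0]])

```text
time_s: 15.35
position: [0.4978, 0.1006, 0.1296]
orientation: [-0.0, 0.047, 0.999, -0.0]
contact_force: [-0.1, -0.2, -2.0]
gripper_width: 0.028
```

>>> servo_tool(increments=[[[0,0,0.0003],0],[[0,0,0.0003],0],[[0,0,0],0]])

```text
time_s: 15.72
position: [0.4978, 0.1006, 0.129]
orientation: [-0.0, 0.047, 0.999, -0.0]
contact_force: [-0.3, 0.2, -1.4]
gripper_width: 0.0275
```

>>> servo_tool(increments=[[[0,0,0.0003],0],[[0,0,0.0002],0],[[0,0,0],0]])

```text
time_s: 16.1
position: [0.4978, 0.1006, 0.1285]
orientation: [-0.0, 0.047, 0.999, -0.0]
contact_force: [-0.9, 0.1, -1.7]
gripper_width: 0.0278
```

>>> servo_tool(increments=[[[0,0,0.0002],0],[[0,0,0.0002],0],[[0,0,0],0]])

```text
time_s: 16.48
position: [0.4978, 0.1006, 0.1281]
orientation: [0.0, 0.047, 0.999, 0.0]
contact_force: [-0.3, -0.9, -1.2]
gripper_width: 0.0279
```

>>> servo_tool(increments=[[[0,0,0.0002],0],[[0,0,0.0001],0],[[0,0,0],0]])

```text
time_s: 16.85
position: [0.4979, 0.1006, 0.128]
orientation: [0.0, 0.047, 0.999, 0.0]
contact_force: [-0.2, -0.7, 3.5]
gripper_width: 0.0274
```

Contact at TCP 0.1280 m, which puts the floor at about 62.4 mm (plausible), with a push of about 5.5 N. I'll take up the slot play first.

>>> servo_tool(increments=[[[0,0,0],1.5],[[0,0,0],1.5],[[0,0,0],0]])

```text
time_s: 17.23
position: [0.498, 0.1006, 0.1279]
orientation: [0.0, 0.073, 0.997, 0.0]
contact_force: [0.3, -0.0, 3.8]
gripper_width: 0.0281
```

```bash
cat > st.py <<'E'
from h import *
s,T=tool(); print(round(s["time_s"],2),(s["position"]*1000).round(2),"yaw",np.degrees(np.arctan2(T[1,0],T[0,0])).round(2),"F",s["contact_force"].round(2),"M",s["ft_torque"].round(3),"q6",s["q"][5].round(3), "tau6",s["joint_efforts"][5].round(3))
E
python3 st.py
```

```text
17.23 [498.   100.62 127.94] yaw 171.6 F [ 0.25 -0.04  3.82] M [-0.031 -0.018  0.005] q6 -1.228 tau6 0.241
```

>>> servo_tool(increments=[[[0,0,0],1],[[0,0,0],1],[[0,0,0],1],[[0,0,0],0]])

```text
time_s: 17.73
position: [0.498, 0.1005, 0.1279]
orientation: [0.0, 0.099, 0.995, -0.0]
contact_force: [0.3, -0.7, 5.7]
gripper_width: 0.028
```

```bash
python3 st.py
```

```text
17.73 [497.98 100.52 127.93] yaw 168.62 F [ 0.32 -0.71  5.74] M [-0.18  -0.106  0.04 ] q6 -1.176 tau6 0.216
```

>>> servo_tool(increments=[[[0,0,0],1],[[0,0,0.0],1],[[0,0,0.0001],2],[[0,0,0],0]])

```text
time_s: 18.23
position: [0.4979, 0.1005, 0.1277]
orientation: [0.0, 0.134, 0.991, -0.0]
contact_force: [-0.1, -2.4, 5.2]
gripper_width: 0.0279
```

```bash
python3 st.py
```

```text
18.23 [497.91 100.49 127.74] yaw 164.56 F [-0.13 -2.4   5.23] M [-0.463 -0.174  0.069] q6 -1.105 tau6 0.311
```

>>> servo_tool(increments=[[[0,-0.0002,0.0001],2],[[0,-0.0001,0.0001],2],[[0,0,0.0001],2],[[0,0,0.0],0]])

```text
time_s: 18.73
position: [0.4979, 0.1003, 0.1274]
orientation: [0.0, 0.186, 0.983, 0.0]
contact_force: [0.3, -1.4, 5.5]
gripper_width: 0.0281
```

```bash
python3 st.py
```

```text
18.73 [497.86 100.28 127.43] yaw 158.53 F [ 0.33 -1.37  5.47] M [-0.306 -0.217  0.1  ] q6 -1.0 tau6 0.312
```

>>> servo_tool(increments=[[[0,-0.0001,0.0001],2.5],[[0,0,0.0001],2.5],[[0,0,0.0001],2.5],[[0,-0.0001,0.0001],2.5],[[0,0,0],0]])

```text
time_s: 19.35
position: [0.4977, 0.1, 0.127]
orientation: [0.0, 0.271, 0.963, 0.0]
contact_force: [-0.2, -1.6, 2.9]
gripper_width: 0.0278
```

```bash
python3 st.py
```

```text
19.35 [497.74 100.04 126.97] yaw 148.59 F [-0.16 -1.6   2.9 ] M [-0.388 -0.292  0.048] q6 -0.827 tau6 0.452
```

>>> servo_tool(increments=[[[0,-0.0001,0.00015],2.5],[[0,0,0.00013],2.5],[[0,-0.0001,0.00013],2.5],[[0,0,0.00013],2.5],[[0,0,0],0]])

```text
time_s: 19.98
position: [0.4976, 0.0999, 0.1265]
orientation: [0.0, 0.353, 0.936, -0.0]
contact_force: [1.6, -2.1, 4.2]
gripper_width: 0.0281
```

```bash
python3 st.py
```

```text
19.98 [497.58  99.88 126.46] yaw 138.67 F [ 1.55 -2.08  4.17] M [-0.534 -0.27   0.072] q6 -0.654 tau6 0.443
```

>>> servo_tool(increments=[[[-0.0002,-0.0001,0.00013],2.5],[[0,0,0.00012],2.5],[[-0.0002,0,0.00012],2.5],[[0,-0.0001,0.00012],2.5],[[0,0,0],0]])

```text
time_s: 20.6
position: [0.4975, 0.0996, 0.126]
orientation: [-0.0, 0.433, 0.901, 0.0]
contact_force: [-0.2, -1.4, 5.0]
gripper_width: 0.0277
```

```bash
python3 st.py
```

```text
20.6 [497.55  99.58 125.99] yaw 128.67 F [-0.18 -1.35  4.96] M [-0.321 -0.088  0.105] q6 -0.481 tau6 0.364
```

>>> servo_tool(increments=[[[-0.0001,-0.0001,0.00012],2.5],[[0,0,0.00012],2.5],[[-0.0001,-0.0001,0.00012],2.5],[[0,0,0.00012],2.5],[[0,0,0],0]])

```text
time_s: 21.22
position: [0.4973, 0.0994, 0.1255]
orientation: [-0.0, 0.51, 0.86, -0.0]
contact_force: [-0.6, -0.9, 5.2]
gripper_width: 0.028
```

```bash
python3 st.py; python3 -c "
from h import *
look('w10',1)"
```

```text
21.23 [497.34  99.4  125.46] yaw 118.67 F [-0.58 -0.88  5.22] M [-0.161 -0.051  0.099] q6 -0.307 tau6 0.364
21.225 [497.34  99.4  125.46] [0. 0. 0.] 118.67 [-0.58 -0.88  5.22]
```

View pics/w10.png

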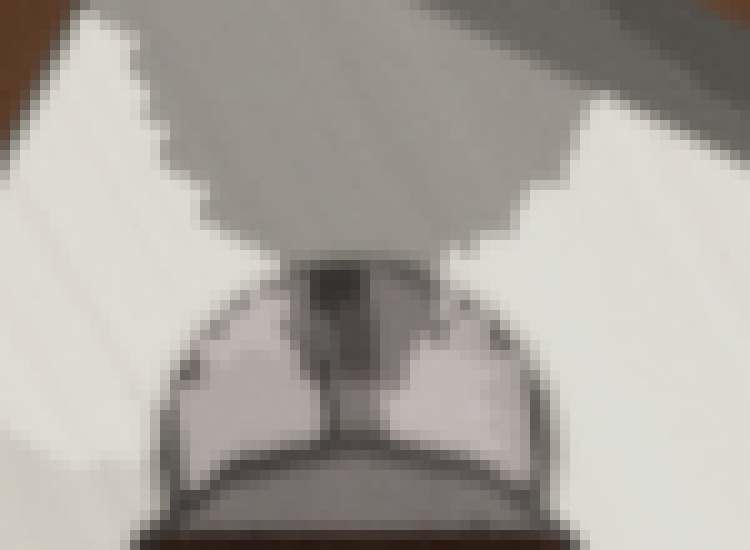

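In this view the blade sits in the slot at about (260,193) and the slot has turned with it. Sink and angle agree (2.5 mm and about 52°).

>>> servo_tool(increments=[[[0,-0.0001,0.00012],2.5],[[0,0,0.00012],2.5],[[0,-0.0001,0.00012],2.5],[[0,0,0],0]])

```text
time_s: 21.78
position: [0.4972, 0.0993, 0.1251]
orientation: [-0.0, 0.565, 0.825, -0.0]
contact_force: [-0.8, 0.1, 6.2]
gripper_width: 0.0278
```

```bash
python3 st.py
```

```text
21.77 [497.2   99.29 125.1 ] yaw 111.17 F [-0.82  0.06  6.22] M [-0.204  0.042  0.029] q6 -0.176 tau6 0.364
```

>>> servo_tool(increments=[[[0,0,0.0001],2],[[0,0,8e-05],2],[[0,0,8e-05],1.5],[[0,0,0],0]])

```text
time_s: 22.28
position: [0.4971, 0.0992, 0.1248]
orientation: [-0.0, 0.604, 0.797, -0.0]
contact_force: [-0.7, -1.8, 5.4]
gripper_width: 0.028
```

```bash
python3 st.py
```

```text
22.27 [497.1   99.25 124.84] yaw 105.68 F [-0.65 -1.82  5.37] M [-0.289  0.086  0.106] q6 -0.08 tau6 0.258
```

>>> servo_tool(increments=[[[0,0,0.0001],1.5],[[0,0,8e-05],1.5],[[0,0,0],0]])

```text
time_s: 22.65
position: [0.497, 0.0992, 0.1246]
orientation: [-0.0, 0.625, 0.781, -0.0]
contact_force: [-0.9, -0.7, 6.3]
gripper_width: 0.0276
```

```bash
python3 st.py
```

```text
22.65 [497.01  99.24 124.63] yaw 102.69 F [-0.95 -0.7   6.33] M [-0.266  0.116  0.101] q6 -0.028 tau6 0.255
```

>>> servo_tool(increments=[[[0,0,5e-05],1],[[0,0,5e-05],1],[[0,0,0],0]])

```text
time_s: 23.02
position: [0.497, 0.0992, 0.1246]
orientation: [-0.0, 0.638, 0.77, -0.0]
contact_force: [-1.1, -0.2, 6.4]
gripper_width: 0.0279
```

```bash
python3 st.py
```

```text
23.02 [496.99  99.23 124.56] yaw 100.69 F [-1.15 -0.23  6.43] M [-0.318  0.224  0.116] q6 0.007 tau6 0.201
```

>>> servo_tool(increments=[[[0,0,4e-05],1],[[0,0,4e-05],1],[[0,0,0],0]])

```text
time_s: 23.4
position: [0.497, 0.0992, 0.1245]
orientation: [-0.0, 0.651, 0.759, -0.0]
contact_force: [-0.7, -1.1, 5.5]
gripper_width: 0.0279
```

```bash
python3 st.py
```

```text
23.4 [496.97  99.2  124.46] yaw 98.69 F [-0.67 -1.05  5.45] M [-0.317  0.221  0.123] q6 0.042 tau6 0.202
```

>>> servo_tool(increments=[[[0,0,4e-05],1],[[0,0,4e-05],1],[[0,0,0],0]])

```text
time_s: 23.78
position: [0.4969, 0.0992, 0.1244]
orientation: [-0.0, 0.665, 0.747, -0.0]
contact_force: [-1.6, -1.4, 6.3]
gripper_width: 0.0278
```

```bash
python3 st.py
```

```text
23.77 [496.94  99.2  124.38] yaw 96.69 F [-1.59 -1.38  6.34] M [-0.335  0.189  0.094] q6 0.077 tau6 0.202
```

>>> servo_tool(increments=[[[0,0,5e-05],1],[[0,0,4e-05],1],[[0,0,0],0]])

```text
time_s: 24.15
position: [0.4969, 0.0992, 0.1243]
orientation: [-0.0, 0.678, 0.735, -0.0]
contact_force: [-1.2, -1.4, 7.3]
gripper_width: 0.0281
```

```bash
python3 st.py
```

```text
24.15 [496.88  99.2  124.27] yaw 94.69 F [-1.18 -1.42  7.28] M [-0.331  0.206  0.087] q6 0.112 tau6 0.202
```

>>> servo_tool(increments=[[[0,0,0.0],1],[[0,0,4e-05],1],[[0,0,0],0]])

```text
time_s: 24.52
position: [0.4968, 0.0992, 0.1242]
orientation: [-0.0, 0.69, 0.724, -0.0]
contact_force: [-0.0, -1.6, 6.3]
gripper_width: 0.0278
```

```bash
python3 st.py
```

```text
24.52 [496.82  99.18 124.18] yaw 92.69 F [-0.02 -1.64  6.28] M [-0.325  0.162  0.071] q6 0.147 tau6 0.203
```

>>> servo_tool(increments=[[[0,0,4e-05],1],[[0,0,4e-05],1],[[0,0,0],0]])

```text
time_s: 24.9
position: [0.4968, 0.0992, 0.1241]
orientation: [-0.0, 0.703, 0.711, -0.0]
contact_force: [-2.2, -1.8, 7.7]
gripper_width: 0.0279
```

```bash
python3 st.py; python3 -c "
from h import *
r=look('w11',1)
g=cv2.cvtColor(r['image'],cv2.COLOR_RGB2GRAY)
save('w11f',r['image'])
"
```

```text
24.9 [496.79  99.18 124.14] yaw 90.71 F [-2.2  -1.78  7.74] M [-0.23   0.316  0.17 ] q6 0.181 tau6 0.309
24.9 [496.79  99.18 124.14] [0. 0. 0.] 90.71 [-2.2  -1.78  7.74]
```

View pics/w11.png

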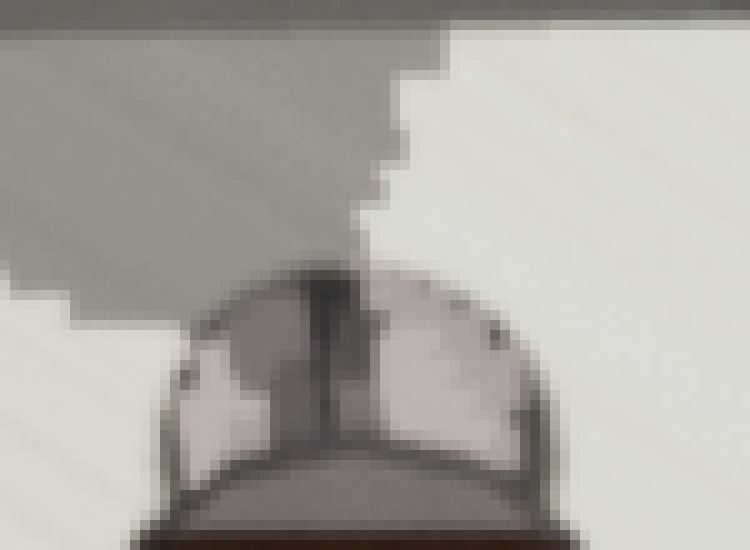

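View pics/w11f.png

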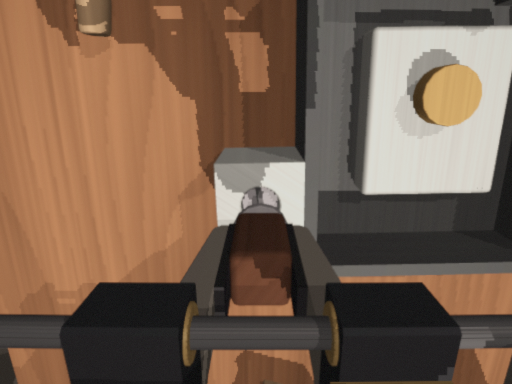

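Torque jumped from about 0.09 to 0.17, so the stop has probably been reached. The lug edges run along the image axes and the slot has followed the blade. I'll add a half-degree check without pressing deeper.

>>> servo_tool(increments=[[[0,0,-3e-05],0.4],[[0,0,0],0]])

```text
time_s: 25.2
position: [0.4968, 0.0992, 0.1241]
orientation: [-0.0, 0.705, 0.709, -0.0]
contact_force: [-1.3, -1.8, 6.6]
gripper_width: 0.0279
```

```bash
python3 st.py
python3 - <<'E'
from h import *
M=[]
for i in range(4):
    ctrl.read_camera("top"); s=ctrl.state(); M.append(np.r_[s["contact_force"],s["ft_torque"]])
print(np.mean(M,0).round(3),np.std(M,0).round(3))
E
```

```text
25.2 [496.78  99.2  124.14] yaw 90.32 F [-1.3  -1.75  6.59] M [-0.29   0.258  0.192] q6 0.188 tau6 0.265
[-1.935 -1.048  6.322 -0.328  0.259  0.228] [0.746 0.125 0.441 0.012 0.028 0.024]
```

Mean torque is about 0.2 N m, against about 0.1 while turning, and the tool is no longer sinking: firm stop. Relaxing within the slot play, then lifting out.

>>> servo_tool(increments=[[[0,0,0],-1.5],[[0,0,-5e-05],-1.5],[[0,0,0],-1],[[0,0,0],0]])

```text
time_s: 25.9
position: [0.4969, 0.0992, 0.1242]
orientation: [-0.0, 0.68, 0.733, -0.0]
contact_force: [-0.6, -0.1, 5.3]
gripper_width: 0.0279
```

```bash
python3 st.py
```

```text
25.9 [496.89  99.22 124.18] yaw 94.31 F [-0.63 -0.13  5.3 ] M [-0.3    0.139 -0.076] q6 0.118 tau6 -0.134
```

>>> servo_tool(increments=[[[0,0,0],1.2],[[0,0,-0.0002],0],[[0,0,-0.0005],0],[[0,0,0],0]])

```text
time_s: 26.4
position: [0.4968, 0.0992, 0.1245]
orientation: [-0.0, 0.688, 0.726, -0.0]
contact_force: [-1.5, 1.0, -2.3]
gripper_width: 0.0278
```

```bash
python3 st.py
```

```text
26.4 [496.82  99.18 124.48] yaw 93.06 F [-1.49  1.01 -2.27] M [-0.019  0.043 -0.005] q6 0.14 tau6 0.024
```

>>> servo_tool(increments=[[[0,0,-0.002],0],[[0,0,-0.003],0],[[0,0,-0.004],0],[[0,0,-0.006],0],[[0,0,-0.01],0]])

```text
time_s: 27.02
position: [0.4974, 0.0991, 0.1505]
orientation: [-0.0, 0.688, 0.726, -0.0]
contact_force: [0.8, 0.2, -1.6]
gripper_width: 0.0279
```

>>> servo_tool(increments=[[[0,0,-0.02],0],[[0,0,-0.03],0],[[0,0,-0.03],0],[[0,0,-0.01],0],[[0,0,0],0]])

```text
time_s: 27.65
position: [0.4976, 0.0992, 0.2404]
orientation: [0.0, 0.688, 0.726, 0.0]
contact_force: [-0.3, -0.5, -1.8]
gripper_width: 0.0281
```

```bash
python3 st.py
python3 - <<'E'
from h import *
r=look("w12",1); c=proj(r,[.4965,.0997,.064])[0]; print(c,slotfind(r,c,9,120,.063))
save("w12",cv2.resize(r["image"][130:230,190:330],None,fx=5.5,fy=5.5,interpolation=cv2.INTER_CUBIC))
E
```

```text
27.65 [497.61  99.21 240.36] yaw 93.03 F [-0.29 -0.55 -1.85] M [-0.041 -0.124 -0.001] q6 0.141 tau6 0.0
27.65 [497.61  99.21 240.36] [0. 0. 0.] 93.03 [-0.29 -0.55 -1.85]
[259.75528648 168.34516895] (array([259.20930541, 168.42934783]), array([495.92290855,  99.31877373]), np.float64(98.38568872082051), np.float64(-10.024535905909149), np.float64(10.082972407921416), array([ 3.64418113, 20.27817158]))
```

View pics/w12.png

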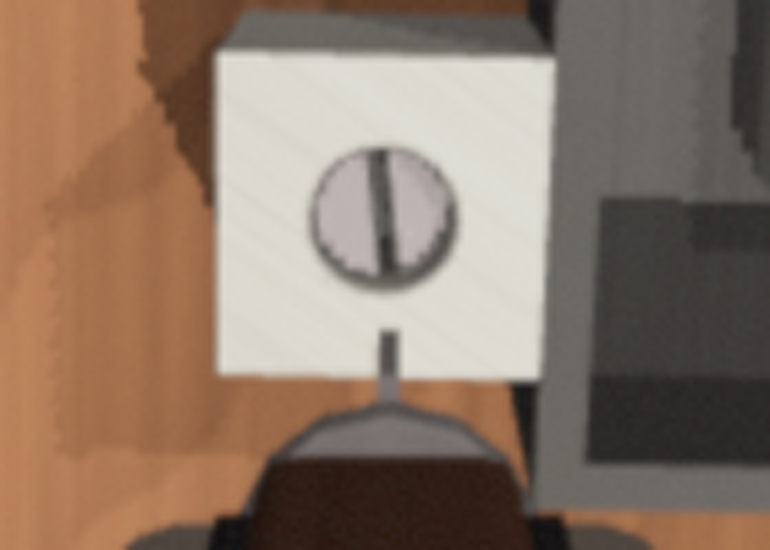

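Run:
```python
from h import *
r=np.load("w12.npy",allow_pickle=True).item()
q=np.array([(216,52),(555,57),(541,378),(218,375)])/5.5+[190,130]-.4
Q=plane(r,q,.07)[:,:2]*1000; e=np.roll(Q,-1,0)-Q; print(Q.round(1),np.hypot(*e.T).round(1),np.degrees(np.arctan2(e[:,1],e[:,0])).round(1)%90)
for z in(.063,.064):
  for t in (90,110,130,150): print(slotfind(r,(259.2,168.4),9,t,z)[2])
```

```text
[[462.4 130.7]
 [527.  133.2]
 [529.3  68.9]
 [464.5  66.1]] [64.6 64.4 64.9 64.7] [2.2 2.1 2.5 1.9]
97.04685494941657
98.14651792502637
98.63243780950616
98.58345396132424
97.04685494941656
98.14651792502634
98.63243780950616
98.58345396132422
```

Slot yaw is about 98.3° against 174.5° at the start, and the lug's yaw is about 2.1°. That makes the joint about 1.45 rad, which is the stop. Carrying the driver back.

>>> servo_tool(increments=[[[0,0,0],9.9],[[0,0,0],9.9],[[0,0,0],9.9],[[0,0,0],9.9],[[-0.0187,0.0131,0],0]])

```text
time_s: 28.32
position: [0.4961, 0.0768, 0.2384]
orientation: [-0.001, 0.894, 0.449, -0.001]
contact_force: [0.2, 0.1, -1.8]
gripper_width: 0.0279
```

>>> servo_tool(increments=[[[-0.04,0.029,0],0],[[-0.04,0.029,0],0],[[-0.04,0.029,0],0],[[-0.04,0.029,0],0],[[-0.04,0.029,0],0]])

```text
time_s: 28.95
position: [0.4932, -0.1721, 0.2385]
orientation: [-0.001, 0.893, 0.45, -0.001]
contact_force: [-0.4, 0.4, -1.2]
gripper_width: 0.0278
```

>>> servo_tool(increments=[[[-0.04,0.029,0],0],[[-0.04,0.029,0],0],[[-0.02,0.015,0],0],[[0,0,0],0],[[0,0,0],0]])

```text
time_s: 29.58
position: [0.4926, -0.2935, 0.2389]
orientation: [-0.001, 0.893, 0.449, -0.0]
contact_force: [0.5, 0.2, -1.3]
gripper_width: 0.0275
```

>>> servo_tool(increments=[[[0,0,0],0],[[0,0,0],0],[[0,0,0],0]])

```text
time_s: 29.95
position: [0.4933, -0.294, 0.2401]
orientation: [0.0, 0.893, 0.45, 0.0]
contact_force: [-0.2, -0.3, -2.2]
gripper_width: 0.0278
```

```bash
python3 st.py
python3 - <<'E'
from h import *
r=look("w13",2); T=r["T"][:2,:2]; print("move tool",(np.array([493.2,-294.4])-r["pos"][:2])@T)
save("w13",cv2.resize(r["image"][130:230,190:330],None,fx=5.5,fy=5.5,interpolation=cv2.INTER_CUBIC))
E
```

```text
29.95 [ 493.31 -294.02  240.14] yaw 53.47 F [-0.19 -0.33 -2.2 ] M [-0.034  0.012  0.011] q6 0.097 tau6 0.003
30.0 [ 493.3  -294.07  240.15] [0.01 0.05 0.01] 53.46 [-0.6  -0.07 -2.12]
move tool [-0.3258423   0.11184592]
```

View pics/w13.png

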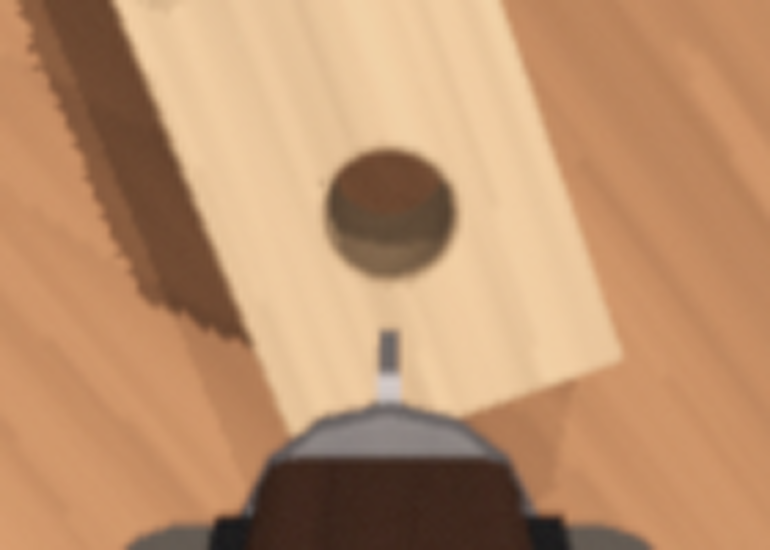

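The blade (388 in the crop) lines up with the hole centre (391), and the pose matches the pick pose within 0.4 mm. Lowering.

>>> servo_tool(increments=[[[-0.0003,0,0.03],0],[[0,0,0.03],0],[[0,0,0.02],0],[[0,0,0.01],0],[[0,0,0],0]])

```text
time_s: 30.68
position: [0.4928, -0.2946, 0.1497]
orientation: [-0.0, 0.893, 0.45, -0.0]
contact_force: [-0.5, 0.1, -2.2]
gripper_width: 0.028
```

>>> servo_tool(increments=[[[0,0,0.01],0],[[0,0,0.015],0],[[0,0,0.02],0],[[0,0,0.015],0],[[0,0,0.008],0]])

```text
time_s: 31.3
position: [0.4925, -0.2945, 0.0808]
orientation: [-0.001, 0.893, 0.45, -0.0]
contact_force: [0.1, -0.7, -2.3]
gripper_width: 0.0281
```

>>> servo_tool(increments=[[[0,0,0.002],0],[[0,0,0],0],[[0,0,0],0]])

```text
time_s: 31.68
position: [0.4933, -0.295, 0.0806]
orientation: [0.0, 0.893, 0.45, 0.0]
contact_force: [-0.5, 0.4, -2.5]
gripper_width: 0.0277
```

>>> servo_tool(increments=[[[0,0,0.0015],0],[[0,0,0.0015],0],[[0,0,0.001],0],[[0,0,0],0],[[0,0,0],0]])

```text
time_s: 32.3
position: [0.493, -0.2947, 0.076]
orientation: [-0.0, 0.893, 0.45, -0.0]
contact_force: [0.7, -0.3, -1.0]
gripper_width: 0.0276
```

>>> servo_tool(increments=[[[0,0,0.0004],0],[[0,0,0.0003],0],[[0,0,0],0]])

```text
time_s: 32.67
position: [0.493, -0.2948, 0.0756]
orientation: [0.0, 0.893, 0.45, 0.0]
contact_force: [-1.6, 1.2, 2.1]
gripper_width: 0.0277
```

Seated on the collar (about 4 N). Releasing and retreating.

>>> servo_tool(increments=[[[0,0,0],0],[[0,0,0],0],[[0,0,0],0],[[0,0,0],0],[[0,0,0],0]], gripper=1)

```text
time_s: 33.3
position: [0.493, -0.2947, 0.0753]
orientation: [0.0, 0.893, 0.45, 0.0]
contact_force: [-0.8, -0.3, 0.5]
gripper_width: 0.0759
```

>>> servo_tool(increments=[[[0,0,0],0],[[0,0,0],0],[[0,0,0],0],[[0,0,0],0],[[0,0,0],0]])

```text
time_s: 33.92
position: [0.493, -0.2948, 0.0753]
orientation: [0.0, 0.893, 0.45, 0.0]
contact_force: [0.1, -0.3, 0.4]
gripper_width: 0.0918
```

>>> servo_tool(increments=[[[0,0,-0.01],0],[[0,0,-0.02],0],[[0,0,-0.03],0],[[0,0,-0.03],0],[[0,0,-0.03],0]])

```text
time_s: 34.55
position: [0.493, -0.2947, 0.197]
orientation: [0.0, 0.893, 0.45, 0.0]
contact_force: [0.2, 0.1, -0.6]
gripper_width: 0.0921
```

>>> servo_tool(increments=[[[-0.03,0,-0.02],0],[[-0.03,0,-0.02],0],[[0,0,0],0],[[0,0,0],0],[[0,0,0],0]])

```text
time_s: 35.17
position: [0.4573, -0.342, 0.2345]
orientation: [-0.001, 0.893, 0.45, -0.0]
contact_force: [0.0, 0.1, -0.2]
gripper_width: 0.0919
```

```bash
python3 st.py
python3 - <<'E'
from h import *
r=ctrl.read_camera("wrist"); save("w14",r["image"])
r=ctrl.read_camera("scene"); save("s14",cv2.resize(r["image"][120:300,40:320],None,fx=2.8,fy=2.8,interpolation=cv2.INTER_CUBIC))
r=ctrl.read_camera("top"); save("t14",r["image"])
E
```

```text
35.17 [ 457.3  -342.01  234.52] yaw 53.47 F [ 0.02  0.13 -0.23] M [-0.025  0.013  0.005] q6 -0.007 tau6 0.009
```

View pics/w14.png

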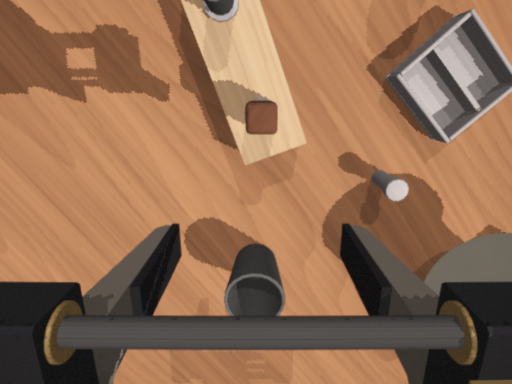

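View pics/s14.png

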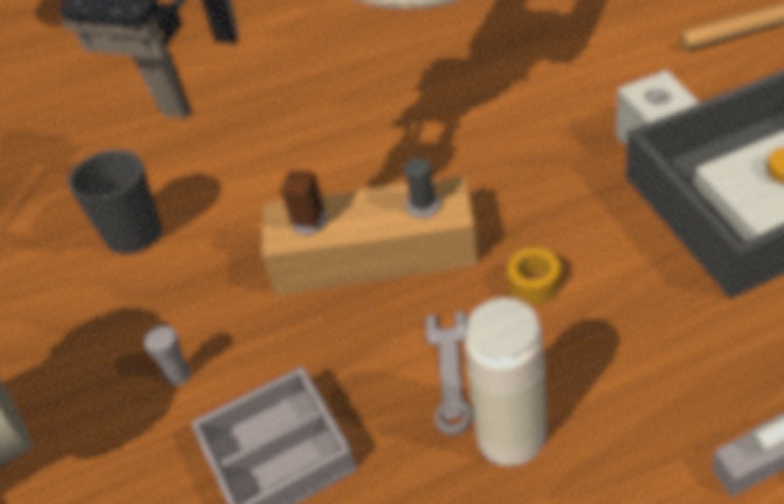

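View pics/t14.png

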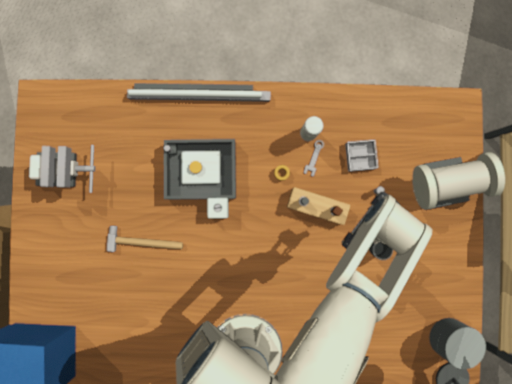

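The driver stands upright in its hole (wrist view 262,117), and the collar rests on the block in the scene view. The punch, dowel, pot, tray, spanner, bush and can are where they were. The gripper is open and clear, so I'm handing in.

```bash
python3 -c "
from cell import ctrl
print(ctrl.finish_job())"
```

```text
the job is handed in; nothing more can be done
None
```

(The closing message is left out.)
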